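Key the bat onto the banding wheel

TASK

The round bat lies loose on the collar of the banding wheel with its rim notch out of line. Push it round with a fingertip against its blue pegs until the notch stands over the brass drive pin (red mark to red mark), then press the boss in its middle down until it sits flat and fully home on the wheel head, and leave it there. Only push and press: do not lift the bat, and leave the mugs, the kiln prop and the glaze jar standing where they are.

Things in the scene. Friction and masses are not known exactly. Their poses are not given: they have to be found in the camera images.
- slab: Cream kiln shelf lying on the bench, fixed, 420 x 500 x 18 mm (x, y, z). Origin: centre of its underside; its upper face, on which the wheel and the bystanders stand, is 18 mm above that.
- wheel: Dark grey banding wheel, locked and fixed (it neither turns nor slides): foot, column and a flat round head 192 mm across, its top 110 mm above the origin. Origin: centre of the foot's underside; z up along the wheel's axis; x points from the axis to the brass drive pin.
- collar (a joint): Black collar 72 mm across in the middle of the wheel head, under the bat; does not turn. Metres pressed down: 0 = 10 mm proud of the head, 0.010 = flush. It slides down stiffly by friction (9 N, of which the bat's weight gives about 3.5 N: press with some 6 N more) and stays where left; no spring. A 20 mm stub on it reaches 15 mm into a blind hole in the bat's boss.
- wheel_top (a point): Point on the wheel's axis at the top face of the wheel head. Same axes as the wheel.
- pin (a point): Top of the brass drive pin, which is fixed upright in the wheel head, 71 mm from the axis: 10 mm thick, round-topped, 8.5 mm high above the head. A red dash on the head, 5 mm wide and just outside the pin, marks its direction even when the bat hides the pin.
- bat: Cream plastic disc, 150 mm across, 12 mm thick, about 350 g, loose. Origin: centre of its underside; z up; x points to the notch. At the start it lies level on the collar, underside 10 mm above the wheel head, 1.5 mm clear of the pin, and turns either way (about 1 to 4 N at a peg; it stops when the push stops). Pressed out of line it tilts onto the pin; in line it goes down 10 mm onto the head.
- bat_mid (a point): Centre of the flat top of the solid grey-brown round boss in the middle of the bat: 42 mm across, standing 10 mm above the bat's top face, 22 mm above its underside. The place to press.
- notch (a point): Point in the notch, at the underside of the bat, 71 mm from the bat's axis. The notch is cut in from the rim, 15 mm wide, 17 mm deep, right through; a red dash 22 x 6 mm on the top face lies inward of it. The point stands straight above the pin's axis when in line.
- peg0 (a point): Centre of the top of a blue peg fixed in the bat: 12 mm thick, 24 mm tall above the bat's top face, 50 mm from the bat's axis, 60 degrees anticlockwise (from above) of the notch.
- peg1 (a point): Top of the second blue peg, same size, 180 degrees from the notch.
- peg2 (a point): Top of the third blue peg, same size, 60 degrees clockwise of the notch.
- mug_grey: Grey stoneware mug, bystander, 76 mm across, 85 mm tall, handle towards its +y. Origin: centre of its underside.
- mug_brown: Brown stoneware mug, bystander, same shape. Origin: centre of its underside.
- prop: White square kiln prop, bystander, 36 x 36 x 100 mm, standing. Origin: centre of its underside.
- jar: Blue-grey glaze jar with white cap, bystander, 56 mm across, 75 mm tall. Origin: centre of its underside.

How it is judged (in metres and radians):
On the way:
1. the notch has been turned to stand over the pin, the bat not yet pressed home (horizontal distance between notch and pin below 0.0065 m and z of bat in the frame of wheel_top above 0.003 m), for 0.1 s.
At the end, for the whole second after the job is handed in: The bat is at rest on the wheel head with its underside within 2 mm of the head, level to 0.025 rad, its axis within 4 mm of the wheel's and its notch within 6.5 mm of the pin's axis; the four bystanders are within 15 mm of where they stood (z of bat in the frame of wheel_top below 0.002 m and angle between bat's own z axis and vertical below 0.025 rad and horizontal distance between notch and pin below 0.0065 m and horizontal distance between bat and wheel_top below 0.004 m and linear speed of bat below 0.01 m/s and not (distance of mug_grey from where it was at the start of the episode above 0.015 m) and not (distance of mug_brown from where it was at the start of the episode above 0.015 m) and not (distance of prop from where it was at the start of the episode above 0.015 m) and not (distance of jar from where it was at the start of the episode above 0.015 m)); the robot touches nothing.
It fails at once if the bat was lifted more than 8 mm above where it lay on the collar (z of bat in the frame of wheel_top above 0.018 m).
It fails at once if the bat was pulled off the wheel's axis or tipped up (horizontal distance between bat and wheel_top above 0.012 m or angle between bat's own z axis and vertical above 0.3 rad).
It fails at once if a bystander was pushed away, lifted or tipped over (distance of any of mug_grey, mug_brown, prop, jar from where it was at the start of the episode above 0.015 m or angle between any of mug_grey, mug_brown, prop, jar's own z axis and vertical above 0.3 rad).
It also fails if it takes over 64 s, if anything falls off the work surface, if the arm or the gripper's body presses on something with over 40 N, if the wrist force passes 120 N, or if a joint passes its speed limit or range.

ROBOT

A 6-joint arm with a two-finger parallel gripper is mounted at the origin on the work surface. World frame = base frame: x ahead of the robot, y to its left, z up, the work surface at z = 0. Lengths are in m, angles in degrees, forces in N, time in s.
With the tool pointing down it reaches from about 0.35 to 0.875 m from the base axis. Payload 4.2 kg.
Tool frame: the origin (TCP) lies between the finger pads; the fingertips stand 19 mm ahead of it and the grasp point (between the pads) is the TCP; z points along the fingers, y is the line along which they close (so a half turn about z gives the same grasp; the last joint's range is limited). The gripper opens to 87 mm and grips with 3 to 60 N. Pads are 19 mm wide; open, the fingers measure 117 mm over their backs; the gripper's body (75 mm by 190 mm) begins 51 mm behind the grasp point.
Start: joints at [-61.158, 22.042, 0.453, 0, -68.411, -14.817], TCP at [0.151, -0.606, 0.242] pointing down, gripper open.
Joint ranges: [-179.83, 179.83], [-69.29, 118.12], [-61.27, 80.66], [-181.25, 117.63], [-171.15, -9.14], [-177.46, 177.46]. Speed limits (degrees/s): [159.86, 159.86, 180, 180, 180, 180].

INTERFACE

Orientations are given as a 3x3 rotation matrix whose columns are the frame's x, y, z axes.
In Python, from station import r gives the robot as it stands.
- The arm moves only by the tool drive_tool, never from a script. Its argument "steps" is one flat list of numbers, 7 for each row, row after row: the turn, a rotation vector about the tool's x, y, z in rad, then the shift along the tool's x, y, z in m, then the opening, from 0 (shut) to 1 (fully open). A call has 1 to 10 rows; each row shifts and turns the commanded pose from where the row before left it, along the tool's axes as they then stand; what a row does not reach is not made up. A row lasts 1/12 s, in which the tool goes at most 41.7 mm and 7.16 degrees, less where a joint would pass 70% of its speed; a pose out of reach is approached as far as the arm can. A call is refused whole if a number of a shift passes 0.0417 or a number of a turn 0.125, either way. A call with a gripper value outside its range is refused whole. The fingers move at their own pace and stop on an object; the grip force is fixed at half the most. Time passes only in rows, so rows that do not move let the fingers close. It gives the time, the measured TCP pose, the force, the opening and the grip force at its end, in the units of the state.
- r.sense(): the state, without advancing time (a new reading comes with each control period).
- r.capture(name): name is "scene" or "top" or "wrist"; returns the picture (480x640x3 uint8, blue, green, red); there is no depth.
- r.camera_params(name): a dict with "camera_matrix" (3x3 intrinsics, pixels), "extrinsics" (4x4, takes a point from world to camera coordinates). Camera axes: x right, y down, z forward; pixel columns grow to the right and rows downward; lengths in m; the calibration is good to about 2 mm. A picture is of the moment at which its call begins: read the wrist's pose just before it. camera_params takes no time and is no camera call; for the wrist camera it gives the pose at the moment of the call.
- r.finish_job(): hands the job in; it is judged then, once.
The state is a dict: "time_s": time; "joints": joint angles; "joint_velocities": joint speeds; "effort": joint torques, N m; "tcp_pos": TCP position; "ee_rot": TCP orientation; "wrist_force": force on the tool from outside, world axes, zero at the start; "moment": the same for the moment, N m; "gripper_width": opening from 0.0 (shut) to 1.0 (fully open); "gripper_force": force on a finger pad.
Only numpy, scipy, OpenCV 4.12 (cv2) and the standard library are available. Lean on these libraries where they do the work, as an engineer would, in place of code of your own. Each camera call takes 0.05 s, during which the arm holds its last target. There are 200 camera calls.

## Working session

There is one attempt and no reset: what is moved stays moved. The work goes in short steps, Python scripts to look and compute and a tool call to move; the robot and the scene stay as the last step left them, time stands still between calls to the robot, and variables do not carry over. Pictures are saved under pics/ and viewed, at most 10 in all, crops included, and the job is handed in when it is done.

Besides the shell and the picture viewer there is one more tool, called after "Request:" in YAML: its name, and indented under it one key for each argument. drive_tool: Moves the arm, as the interface text tells. Its arguments: {"type":"object","properties":{"steps":{"type":"array"}},"required":["steps"]}

```bash
mkdir -p pics
python3 - <<'E'
from station import r
import cv2,numpy as np
s=r.sense();print(s['time_s'],s['tcp_pos'],s['ee_rot'])
for n in('top','scene'):
    cv2.imwrite(f'pics/{n}0.png',r.capture(n));p=r.camera_params(n);print(n,np.round(p['camera_matrix'],1).tolist(),np.round(p['extrinsics'],4).tolist())
E
```

```text
0.0 [ 0.15134646 -0.60582161  0.24046739] [[-9.70242483e-01 -2.42134627e-01 -5.89475391e-04]
 [-2.42135334e-01  9.70240274e-01  2.07144656e-03]
 [ 7.03638245e-05  2.15253827e-03 -9.99997681e-01]]
top [[471.0, 0.0, 321.1], [0.0, 471.0, 242.4], [0.0, 0.0, 1.0]] [[-0.0028, -0.9997, 0.0232, 0.0343], [-0.9977, 0.0012, -0.067, 0.5831], [0.067, -0.0233, -0.9975, 0.9437], [0.0, 0.0, 0.0, 1.0]]
scene [[621.2, 0.0, 321.0], [0.0, 621.2, 244.8], [0.0, 0.0, 1.0]] [[0.8091, 0.5877, -0.0026, -0.4614], [0.3963, -0.5489, -0.7359, -0.1158], [-0.4339, 0.5944, -0.6771, 1.312], [0.0, 0.0, 0.0, 1.0]]
```

View pics/top0.png

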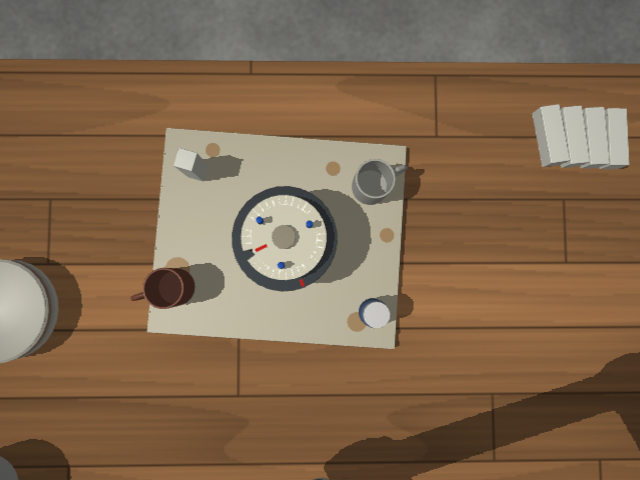

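View pics/scene0.png

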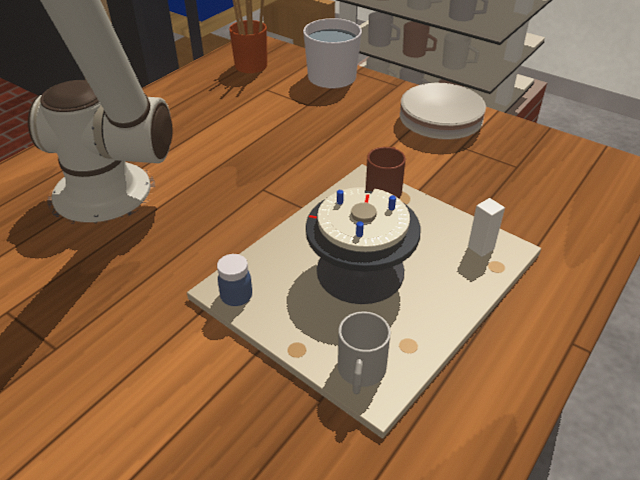

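The top view shows the bat centred near (285,237), with its red dash at (261,248). The wheel's red mark is at (302,283), and the pegs are at (260,220), (309,224) and (281,265). Next I'll turn these into world positions.

```bash
cat > h.py <<'E'
from station import r
import cv2,numpy as np
def ray(p,uv,z):
    K=p['camera_matrix'];E=np.array(p['extrinsics']);R=E[:3,:3];c=-R.T@E[:3,3]
    d=R.T@np.linalg.solve(K,[uv[0],uv[1],1]);return (c+d*(z-c[2])/d[2])[:2]
def blobs(m,amin=6):
    n,l,st,ce=cv2.connectedComponentsWithStats(m.astype(np.uint8));return [(ce[i],st[i,4]) for i in range(1,n) if st[i,4]>=amin]
def masks(im):
    b,g,rr=[im[...,i].astype(int) for i in range(3)]
    return (rr>130)&(g<70)&(b<70),(b>90)&(rr<60)&(g<100)&(b>g+40)
def measure(n='top',c=None):
    p=r.camera_params(n);im=r.capture(n);red,blue=masks(im)
    c0=None
    for nm,m,z in(('red',red,.150),('red_head',red,.128),('peg',blue,.172)):
        for uv,a in blobs(m):
            q=ray(p,uv,z)
            s=f'{nm} px{np.round(uv,1)} a{a} xy{np.round(q,4)}'
            if c is not None:
                d=q-np.array(c);s+=f' r{np.hypot(*d)*1e3:.1f} ang{np.degrees(np.arctan2(d[1],d[0])):.1f}'
            if c is None or np.hypot(*d)<.12: print(s)
    return p,im
E
python3 - <<'E'
from h import *
p,im=measure('top')
# dark head ring fit
hs=im.max(2)<75
for uv,a in blobs(hs,1500):
    print('dark',uv,a)
n,l,st,ce=cv2.connectedComponentsWithStats(hs.astype(np.uint8))
i=l[238,238];c,_=cv2.findContours((l==i).astype(np.uint8),0,1)
e=cv2.fitEllipse(max(c,key=len));print('head',e,ray(p,e[0],.128))
hsv=cv2.cvtColor(im,40);print('boss',hsv[237,285],'bat',hsv[255,300])
p2,_=measure('scene')
E
```

```text
red px[260.4 247.7] a25 xy[0.5652 0.143 ]
red px[301.4 282.4] a22 xy[0.5041 0.071 ]
red_head px[260.4 247.7] a25 xy[0.5664 0.1453]
red_head px[301.4 282.4] a22 xy[0.5038 0.0714]
peg px[259.3 219.4] a27 xy[0.6126 0.1429]
peg px[309.  223.7] a28 xy[0.6052 0.0575]
peg px[280.8 264.7] a28 xy[0.5348 0.1057]
dark [288.91528108 238.57403009] 2526
dark [494.71545152 428.74197359] 9313
dark [ 36.90254441 459.79356697] 2083
head ((284.5538024902344, 237.45425415039062), (96.13848114013672, 97.98253631591797), 142.9782257080078) [0.58490162 0.10187738]
boss [ 23  44 145] bat [ 24  34 207]
red px[366.6 197.9] a19 xy[0.5645 0.1395]
red px[312.4 216.2] a20 xy[0.519  0.0475]
red_head px[366.6 197.9] a19 xy[0.5502 0.1636]
red_head px[312.4 216.2] a20 xy[0.5031 0.0684]
peg px[169.3   1.6] a7 xy[-0.2877  0.5079]
peg px[183.3   8. ] a23 xy[-0.2275  0.4992]
peg px[198.1   7.6] a7 xy[-0.1984  0.5232]
peg px[173.8  10.3] a12 xy[-0.2364  0.4741]
peg px[199.5  16.4] a10 xy[-0.1563  0.4848]
peg px[339.4 196.2] a50 xy[0.5402 0.0934]
peg px[391.6 201.9] a49 xy[0.6172 0.1306]
peg px[359.2 228.6] a63 xy[0.611  0.0449]
```

Request:
drive_tool:
  steps: [0,0,0,-0.0295,0.027,0,0,0,0,0,-0.0295,0.027,0,0,0,0,0,-0.0295,0.027,0,0,0,0,0,-0.0295,0.027,0,0,0,0,0,-0.0295,0.027,0,0,0,0,0,-0.0295,0.027,0,0,0,0,0,-0.0295,0.027,0,0,0,0,0,-0.0295,0.027,0,0,0,0,0,-0.0295,0.027,0,0,0,0,0,-0.0295,0.027,0,0]

```text
time_s: 1.03
tcp_pos: [0.3728, -0.2711, 0.2417]
ee_rot: [[-0.97, -0.242, 0.0], [-0.242, 0.97, -0.0], [-0.0, -0.0, -1.0]]
wrist_force: [1.3, -0.4, -0.1]
gripper_width: 0.321
gripper_force: 0.0
```

Request:
drive_tool:
  steps: [0,0,0,-0.0295,0.027,0,0,0,0,0,-0.0295,0.027,0,0,0,0,0,-0.0295,0.027,0,0,0,0,0,-0.0295,0.027,0,0,0,0,0,-0.0295,0.027,0,0,0,0,0,-0.0295,0.027,0,0,0,0,0,-0.0295,0.027,0,0,0,0,0,-0.0295,0.027,0,0,0,0,0,-0.0295,0.027,0,0,0,0,0,-0.0295,0.027,0,0]

```text
time_s: 1.87
tcp_pos: [0.5936, 0.0624, 0.2415]
ee_rot: [[-0.97, -0.243, -0.0], [-0.243, 0.97, -0.0], [0.0, 0.0, -1.0]]
wrist_force: [0.4, -0.7, -0.1]
gripper_width: 0.004
gripper_force: 0.0
```

Request:
drive_tool:
  steps: [0,0,0,-0.0295,0.027,0,0,0,0,0,-0.0295,0.027,0,0,0,0,0.121,0,0,0,0,0,0,0.121,0,0,0,0,0,0,0.121,0,0,0,0,0,0,0.121,0,0,0,0,0,0,0.121,0,0,0,0,0,0,0.121,0,0,0,0,0,0,0.121,0,0,0,0,0,0,0,0,0,0,0]

```text
time_s: 2.7
tcp_pos: [0.6371, 0.1273, 0.2412]
ee_rot: [[-0.823, 0.568, -0.001], [0.568, 0.823, -0.0], [0.0, -0.0, -1.0]]
wrist_force: [0.6, -0.3, 1.0]
gripper_width: 0.009
gripper_force: 0.0
```

Request:
drive_tool:
  steps: [0,0,0,0,0,0.02,0,0,0,0,0,0,0.02,0,0,0,0,0,0,0.015,0,0,0,0,0,0,0.011,0,0,0,0,0,0,0,0]

```text
time_s: 3.12
tcp_pos: [0.6357, 0.1268, 0.1725]
ee_rot: [[-0.825, 0.565, -0.005], [0.565, 0.825, -0.002], [0.004, -0.004, -1.0]]
wrist_force: [-0.9, 0.5, 0.1]
gripper_width: 0.005
gripper_force: 0.0
```

Run:
```python
from h import *
cv2.imwrite('pics/w1.png',r.capture('wrist'));cv2.imwrite('pics/s1.png',cv2.resize(r.capture('scene')[150:290,260:460],None,fx=4,fy=4)); print(r.sense()['tcp_pos'])
```

```text
[0.63748441 0.12722006 0.17570596]
```

View pics/w1.png

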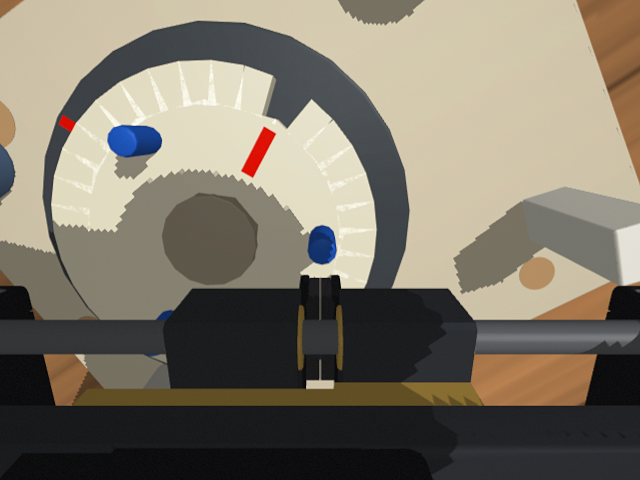

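View pics/s1.png

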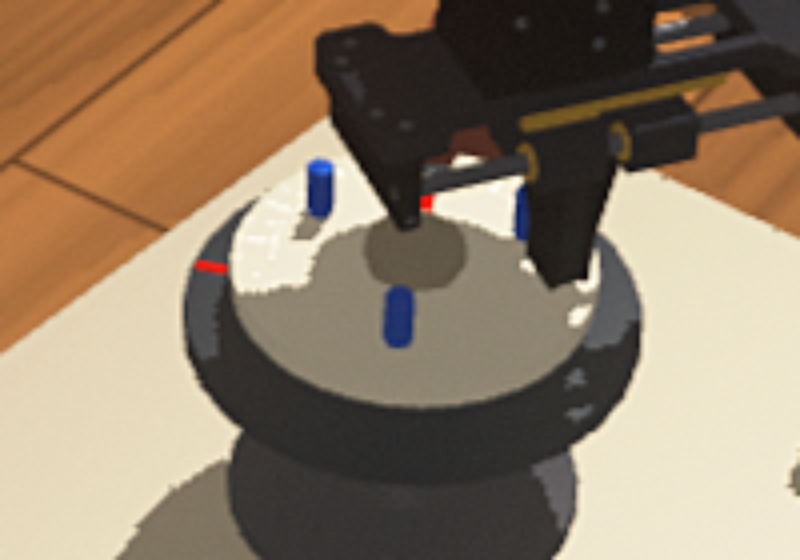

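The wrist view shows the peg at (322,245), straight ahead of the closed fingertips at (320,285). The notch dash is at (258,152) and the wheel's mark is at (66,123). I'll move up to the peg and start along the arc.

Request:
drive_tool:
  steps: [0,0,0,0.005,0,0,0,0,0,0,0.005,0,0,0,0,0,0,0.0045,0,0,0,0,0,-0.0698,0.0035,0.00096,0,0,0,0,-0.0698,0.0035,0.00096,0,0,0,0,-0.0698,0.0035,0.00096,0,0,0,0,-0.0698,0.0035,0.00096,0,0,0,0,-0.0698,0.0035,0.00096,0,0,0,0,0,0,0,0,0,0,0,0,0,0,0,0]

```text
time_s: 4.05
tcp_pos: [0.6116, 0.1479, 0.1763]
ee_rot: [[-0.968, 0.252, 0.001], [0.252, 0.968, 0.001], [-0.001, 0.001, -1.0]]
wrist_force: [0.4, 0.1, 1.1]
gripper_width: 0.008
gripper_force: 0.0
```

Run:
```python
from h import *
measure('top',(.5845,.102)); measure('wrist',(.5845,.102));print(r.sense()['tcp_pos'],r.sense()['wrist_force'])
```

```text
red px[265.2 255. ] a37 xy[0.5523 0.1346] r45.9 ang134.6
red px[301.5 282.2] a26 xy[0.5044 0.0709] r86.0 ang-158.8
red_head px[265.2 255. ] a37 xy[0.5532 0.1367] r46.8 ang132.0
red_head px[301.5 282.2] a26 xy[0.504  0.0713] r86.2 ang-159.1
peg px[289.8 264.5] a28 xy[0.5351 0.0904] r50.8 ang-166.8
red px[110.2 107.3] a247 xy[0.5059 0.0823] r81.0 ang-165.9
red px[258.1 179.9] a607 xy[0.5519 0.1348] r46.2 ang134.8
red_head px[110.2 107.3] a247 xy[0.5018 0.0712] r88.3 ang-159.6
red_head px[258.1 179.9] a607 xy[0.5538 0.1305] r41.9 ang137.1
peg px[139.3 169.9] a1230 xy[0.5345 0.095 ] r50.5 ang-172.0
peg px[317.9 270.4] a828 xy[0.5932 0.1522] r51.0 ang80.2
peg px[153.7 363.2] a406 xy[0.6183 0.0675] r48.3 ang-45.6
[0.61176199 0.14770153 0.17590408] [ 1.07024695 -0.0242076   0.17882526]
```

The bat follows the finger: the notch is at 134.7° and the target is about 200.9°. I'll push another 60°.

Request:
drive_tool:
  steps: [0,0,-0.0698,0.0035,0.00096,0,0,0,0,-0.0698,0.0035,0.00096,0,0,0,0,-0.0698,0.0035,0.00096,0,0,0,0,-0.0698,0.0035,0.00096,0,0,0,0,-0.0698,0.0035,0.00096,0,0,0,0,-0.0698,0.0035,0.00096,0,0,0,0,-0.0698,0.0035,0.00096,0,0,0,0,-0.0698,0.0035,0.00096,0,0,0,0,-0.0698,0.0035,0.00096,0,0,0,0,0,0,0,0,0]

```text
time_s: 4.98
tcp_pos: [0.5805, 0.1553, 0.1758]
ee_rot: [[-0.93, -0.367, 0.001], [-0.367, 0.93, 0.0], [-0.001, 0.0, -1.0]]
wrist_force: [-0.7, -0.1, 0.3]
gripper_width: 0.005
gripper_force: 0.0
```

Request:
drive_tool:
  steps: [0,0,-0.0698,0.0035,0.00096,0,0,0,0,-0.0698,0.0035,0.00096,0,0,0,0,-0.0698,0.0035,0.00096,0,0,0,0,-0.0698,0.0035,0.00096,0,0,0,0,-0.0698,0.0035,0.00096,0,0,0,0,-0.0698,0.0035,0.00096,0,0,0,0,0,0,0,0,0,0,0,0,0,0,0,0]

```text
time_s: 5.65
tcp_pos: [0.5599, 0.1492, 0.1756]
ee_rot: [[-0.704, -0.711, -0.0], [-0.711, 0.704, -0.0], [0.0, 0.0, -1.0]]
wrist_force: [1.0, -0.5, -0.4]
gripper_width: 0.005
gripper_force: 0.0
```

Run:
```python
from h import *
measure('top',(.5845,.102)); p,im=measure('wrist',(.5845,.102));cv2.imwrite('pics/w2.png',im);s=r.sense();print(s['tcp_pos'],s['ee_rot'][:,0],s['wrist_force'])
```

```text
red px[289.8 261. ] a31 xy[0.5416 0.0914] r44.2 ang-166.1
red px[301.3 282.2] a6 xy[0.5045 0.0711] r85.8 ang-158.9
red_head px[289.8 261. ] a31 xy[0.5422 0.0923] r43.4 ang-167.1
red_head px[301.3 282.2] a6 xy[0.5041 0.0715] r86.0 ang-159.2
peg px[311.  244.1] a30 xy[0.57  0.054] r50.1 ang-106.8
red px[290.   89.2] a295 xy[0.5036 0.0744] r85.5 ang-161.1
red px[260.1 180.1] a598 xy[0.541  0.0916] r44.7 ang-166.5
red_head px[290.   89.2] a295 xy[0.5033 0.0717] r86.7 ang-159.5
red_head px[260.1 180.1] a598 xy[0.5456 0.0911] r40.4 ang-164.4
peg px[141. 169.] a1238 xy[0.5665 0.0562] r49.2 ang-111.5
peg px[319.1 271.5] a886 xy[0.5472 0.1359] r50.4 ang137.7
peg px[152.8 362.4] a375 xy[0.6327 0.1139] r49.7 ang13.9
[0.5599141  0.14914943 0.17551062] [-7.02854300e-01 -7.11333781e-01  2.90042669e-04] [-0.50168983 -0.88615366  0.66804475]
```

View pics/w2.png

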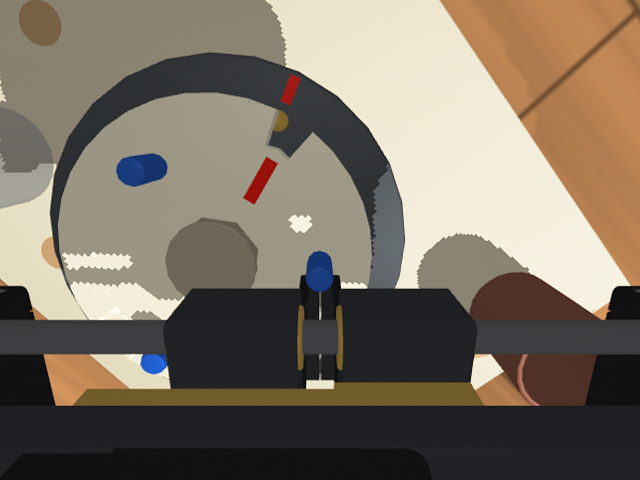

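The pin and notch are both visible: the wheel mark is at (290,89), the pin at (281,121) and the notch dash at (260,180). About 7° remain.

Request:
drive_tool:
  steps: [0,0,-0.0408,0.00205,0.0006,0,0,0,0,-0.0408,0.00205,0.0006,0,0,0,0,-0.0408,0.00205,0.0006,0,0,0,0,0,0,0,0,0,0,0,0,0,0,0,0]

```text
time_s: 6.17
tcp_pos: [0.5545, 0.1459, 0.1755]
ee_rot: [[-0.611, -0.792, -0.0], [-0.792, 0.611, 0.0], [-0.0, 0.0, -1.0]]
wrist_force: [0.3, 0.8, 0.4]
gripper_width: 0.005
gripper_force: 0.3
```

Run:
```python
from h import *
measure('top',(.5845,.102)); p,im=measure('wrist',(.5845,.102));cv2.imwrite('pics/w3.png',cv2.resize(im[40:270,130:420],None,fx=2.5,fy=2.5));s=r.sense();print(s['tcp_pos'],s['ee_rot'][:,0],s['wrist_force'])
```

```text
red px[292.8 260.1] a32 xy[0.5432 0.0862] r44.2 ang-159.0
red_head px[292.8 260.1] a32 xy[0.5439 0.087 ] r43.3 ang-159.7
peg px[311.9 240.6] a27 xy[0.576  0.0525] r50.2 ang-99.7
red px[310.   99.8] a281 xy[0.5038 0.0733] r85.7 ang-160.4
red px[260.5 180. ] a599 xy[0.5427 0.0865] r44.6 ang-159.6
red_head px[310.   99.8] a281 xy[0.5032 0.0717] r86.7 ang-159.5
red_head px[260.5 180. ] a599 xy[0.5473 0.0866] r40.3 ang-157.6
peg px[141.4 168.5] a1241 xy[0.5722 0.0544] r49.1 ang-104.5
peg px[319.2 271.7] a892 xy[0.5435 0.1312] r50.3 ang144.5
peg px[152.4 362.2] a361 xy[0.6311 0.1197] r49.9 ang20.7
[0.55448565 0.14589478 0.17548604] [-6.10009287e-01 -7.92394258e-01  9.86136969e-05] [0.4074125  0.18569942 1.13527558]
```

View pics/w3.png

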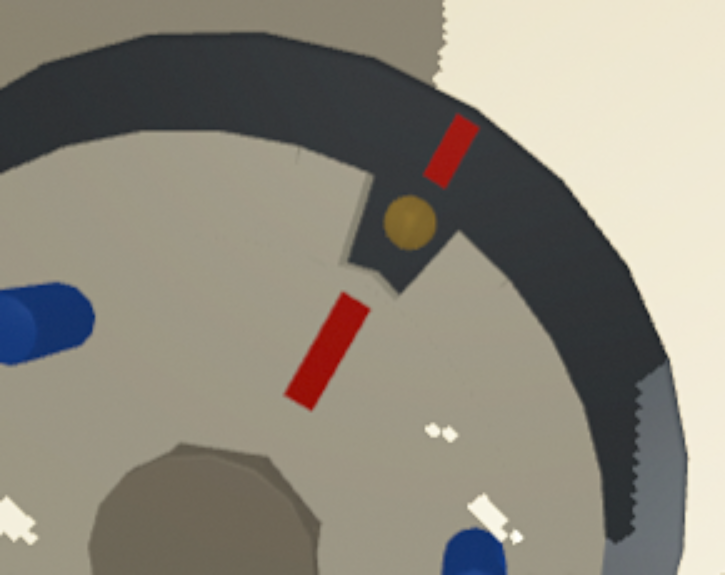

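The marks are in line: notch at -159.3°, pin at -159.5°. I'll back off, rise and move over the boss.

Request:
drive_tool:
  steps: [0,0,0,-0.006,0,0,0,0,0,0,-0.006,0,0,0,0,0,0,0,0,-0.015,0,0,0,0,0,0,-0.017,0,0,0,0,0,-0.025,0,0,0,0,0,0.0145,-0.0256,0,0,0,0,0,0.014,0,0,0,0,0,0,0,0,0,0,0,0,0,0,0,0.012,0,0,0,0,0,0,0.01,0]

```text
time_s: 7.1
tcp_pos: [0.5849, 0.1024, 0.1855]
ee_rot: [[-0.609, -0.793, 0.001], [-0.793, 0.609, 0.001], [-0.001, -0.0, -1.0]]
wrist_force: [-0.4, -0.0, -0.1]
gripper_width: 0.003
gripper_force: 0.0
```

Request:
drive_tool:
  steps: [0,0,0,0,0,0,0,0,0,0,0,0,0,0]

```text
time_s: 7.27
tcp_pos: [0.5842, 0.1023, 0.1847]
ee_rot: [[-0.608, -0.794, -0.002], [-0.794, 0.608, -0.001], [0.002, 0.001, -1.0]]
wrist_force: [-0.2, -0.3, 0.2]
gripper_width: 0.002
gripper_force: 0.0
```

Run:
```python
from h import *
measure('wrist',(.5845,.102));s=r.sense();print(s['time_s'],s['tcp_pos'],s['wrist_force'])
```

```text
red px[406.8 135.6] a258 xy[0.5073 0.0685] r84.2 ang-156.6
red px[367.2 211.7] a499 xy[0.5428 0.0867] r44.4 ang-159.8
red_head px[406.8 135.6] a258 xy[0.5035 0.0718] r86.5 ang-159.6
red_head px[367.2 211.7] a499 xy[0.5434 0.0922] r42.3 ang-166.6
peg px[267.1 203.8] a744 xy[0.5742 0.0522] r50.8 ang-101.7
peg px[416.8 282.9] a200 xy[0.5435 0.1219] r45.5 ang154.1
7.3167 [0.58456404 0.10239036 0.18535772] [0.79164006 0.72325912 0.20704437]
```

The notch stayed in line (-159.8° against -159.6°). Pressing now.

Request:
drive_tool:
  steps: [0,0,0,0,0,0.002,0,0,0,0,0,0,0.002,0,0,0,0,0,0,0.002,0,0,0,0,0,0,0.001,0,0,0,0,0,0,0.001,0,0,0,0,0,0,0.001,0,0,0,0,0,0,0.001,0,0,0,0,0,0,0.001,0,0,0,0,0,0,0.001,0,0,0,0,0,0,0,0]

```text
time_s: 8.15
tcp_pos: [0.5846, 0.1021, 0.1735]
ee_rot: [[-0.609, -0.793, 0.0], [-0.793, 0.609, 0.0], [-0.001, -0.0, -1.0]]
wrist_force: [-1.2, 1.9, 3.9]
gripper_width: 0.004
gripper_force: 2.1
```

Request:
drive_tool:
  steps: [0,0,0,0,0,0.001,0,0,0,0,0,0,0.001,0,0,0,0,0,0,0,0]

```text
time_s: 8.4
tcp_pos: [0.5846, 0.1021, 0.1714]
ee_rot: [[-0.609, -0.793, 0.0], [-0.793, 0.609, 0.0], [-0.0, -0.0, -1.0]]
wrist_force: [-0.3, 1.5, 3.5]
gripper_width: 0.009
gripper_force: 1.9
```

Request:
drive_tool:
  steps: [0,0,0,0,0,0.001,0,0,0,0,0,0,0.001,0,0,0,0,0,0,0,0]

```text
time_s: 8.65
tcp_pos: [0.5846, 0.1021, 0.1695]
ee_rot: [[-0.609, -0.793, 0.0], [-0.793, 0.609, 0.0], [-0.0, -0.0, -1.0]]
wrist_force: [-1.9, 3.2, 4.1]
gripper_width: 0.001
gripper_force: 2.2
```

Request:
drive_tool:
  steps: [0,0,0,0,0,0.001,0,0,0,0,0,0,0,0]

```text
time_s: 8.82
tcp_pos: [0.5846, 0.1021, 0.1694]
ee_rot: [[-0.609, -0.794, 0.001], [-0.794, 0.609, 0.0], [-0.0, -0.0, -1.0]]
wrist_force: [-3.7, 2.8, 9.1]
gripper_width: 0.005
gripper_force: 4.2
```

Request:
drive_tool:
  steps: [0,0,0,0,0,0.001,0,0,0,0,0,0,0.001,0,0,0,0,0,0,0,0]

```text
time_s: 9.07
tcp_pos: [0.5846, 0.1021, 0.1694]
ee_rot: [[-0.608, -0.794, 0.002], [-0.794, 0.608, -0.0], [-0.001, -0.001, -1.0]]
wrist_force: [-5.9, 3.3, 15.9]
gripper_width: -0.001
gripper_force: 8.1
```

Request:
drive_tool:
  steps: [0,0,0,0,0,-0.003,0,0,0,0,0,0,-0.01,0,0,0,0,0,0,-0.03,0,0,0,0,0,0,-0.04,0,0,0,0,0,0,-0.02,0,0,0,0,-0.03,0,0,0,0,0,0,-0.04,0,0,0,0,0,0,-0.04,0,0,0,0,0,0,-0.04,0,0,0,0,0,0,0,0,0,0]

```text
time_s: 9.9
tcp_pos: [0.6785, 0.2254, 0.2646]
ee_rot: [[-0.607, -0.795, -0.003], [-0.795, 0.607, -0.001], [0.003, 0.001, -1.0]]
wrist_force: [0.5, -0.2, -1.2]
gripper_width: 0.01
gripper_force: 0.0
```

Run:
```python
from h import *
p,im=measure('wrist',(.5845,.102));cv2.imwrite('pics/w4.png',im);cv2.imwrite('pics/s4.png',cv2.resize(r.capture('scene')[150:290,260:460],None,fx=4,fy=4));s=r.sense();print(s['time_s'],s['tcp_pos'],s['wrist_force'])
```

```text
peg px[399.5   4.4] a175 xy[0.5552 0.1383] r46.6 ang128.9
peg px[278.   68.5] a345 xy[0.6305 0.1225] r50.3 ang24.0
10.0 [0.67589541 0.22162003 0.26640316] [-0.52795624 -0.44107461 -0.67080874]
```

View pics/s4.png

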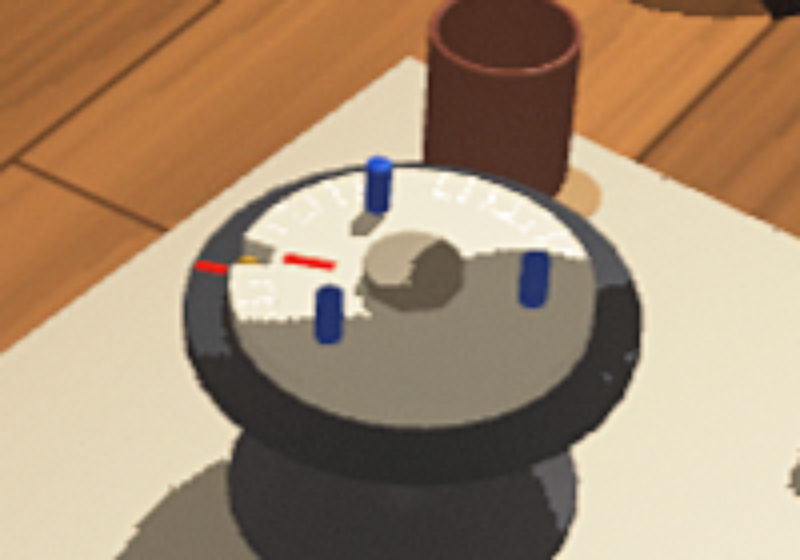

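View pics/w4.png

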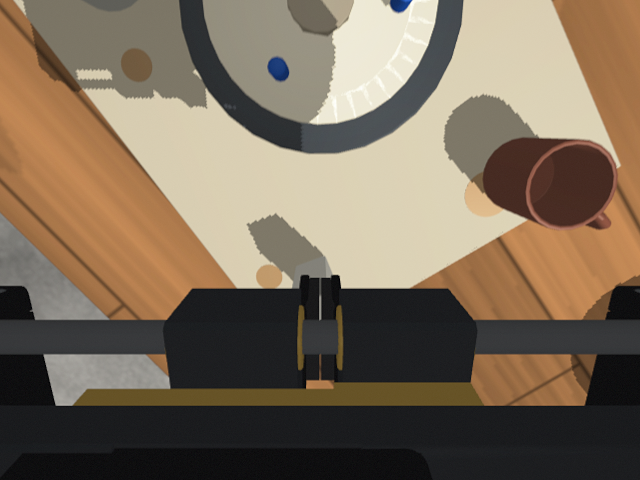

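The bat sits flat on the head. The brass pin shows in the notch at (248,260) with the red marks in line, and the arm is clear of everything.

```bash
python3 -c "
from station import r
print(r.finish_job())"
```

```text
the job is handed in; nothing more can be done
None
```

I turned the bat until its notch stood over the pin, pressed it fully home and flat on the wheel head, and handed the job in at about 10 s; the arm ended clear of everything and touched none of the bystanders.

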